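Feel out the tight spot on a torch guide rail

TASK

Somewhere along this guide rail the torch carriage binds on something hidden inside. Slide the carriage by its grip towards the loose steel marker, pushing the marker ahead with it, until you clearly feel it bind, without forcing it in; then back it off so that a gap of about 30 mm is left between it and the marker, which stays where it was pushed to show the spot. Last, swing the carriage's lock lever fully over and let go; touch the marker only with the carriage and leave the other things on the table alone.

Things in the scene. Friction and masses are not known exactly. Their poses are not given: they have to be found in the camera images.
- track: fixed aluminium guide rail, 560 mm long, 70 wide, top 45 mm above the table. Origin: on the table under its middle. y runs along it the way the carriage is to be slid (to the robot's left, within 0.3 rad), x across it, away from the robot. The hidden tight spot differs each time: carriage_front is 20 to 130 mm along +y from the rail's middle when binding begins, always after it met the marker.
- carriage: grey torch carriage, slides along the rail only; 150 mm long (y), 112 wide, deck top 62 mm above the table; brass torch holder on its far side. Origin: at table height under its middle, axes as the rail's. Free drag 3 N, 4 N with the marker. The tight spot is springy: +1.5 N for each mm in; bound from 3 N above free drag (hold there a moment), damaged from 20 N above (13 mm in).
- grip_center (a point): middle of the carriage's black upright grip, a block 24 mm thick along the rail, 36 mm across it, from 68 to 117 mm above the table (this point: 92 mm), 45 mm behind (-y) the carriage's middle. Free by 45 mm along the rail on both sides.
- carriage_front (a point): point in the middle of the carriage's front face (its +y end, the one that meets the marker), 55 mm above the table, 75 mm ahead of the carriage's middle.
- pointer: dark steel marker that rides loosely across the rail ahead (+y) of the carriage: 18 mm long along the rail, 84 mm wide, a small upright plate on top reaches 87 mm above the table. It slides at about 1 N and stays where it is left. Origin: at table height under its near (-y) face, axes as the rail's.
- pointer_face (a point): middle of the marker's near face (towards the carriage), 55 mm above the table; it touches carriage_front when the carriage pushes it.
- lock_lever (a joint): angle of the carriage's lock lever: 0 leaning to the rail's -x side (towards the robot, 34 degrees from upright), 1.2 rad fully over, leaning as far to the +x side, against its stop. It swings across the rail at 1 to 5 N and stays where it is left. It can be swung by pushing it with closed fingers.
- lever_ball (a point): centre of the black ball (20 mm) at the end of the lever; the lever is a 10 mm steel rod, its pivot (in a bracket 84 mm high) 76 mm above the table on the rail's centre line, 30 mm ahead (+y) of the carriage's middle, and the ball is 60 mm from the pivot.
- tape_measure: bystander: tape measure, 75 x 42 x 66 mm, origin under its middle
- screwdriver: bystander: screwdriver lying on the table, origin under its middle
- rod_tin: bystander: open steel tin, 76 mm wide, 110 mm high, origin under its middle

How it is judged:
By the outcome, as a careful person would: the job done as asked, in the order asked, and still so for the second after the job is handed in, with the robot touching nothing.
It also fails if it takes over 56 s, if anything falls off the work surface, if the arm or the gripper's body presses on something with over 40 N, if the wrist force passes 120 N, or if a joint passes its speed limit or range.

ROBOT

A 7-joint arm with a two-finger parallel gripper is mounted at the origin on the work surface. World frame = base frame: x ahead of the robot, y to its left, z up, the work surface at z = 0. Lengths are in m, angles in rad, forces in N, time in s.
With the tool pointing down it reaches from about 0.35 to 0.9 m from the base axis. Payload 19.9 kg.
Tool frame: the origin (TCP) lies at the very end of the fingers, on their centre line; the grasp point (between the pads) lies 19 mm behind it; z points along the fingers, y is the direction in which the jaws open and shut (so a half turn about z gives the same grasp; the last joint's range is limited). The gripper opens to 94 mm and grips with 3 to 60 N. Pads are 16 mm wide; open, the fingers measure 119 mm over their backs; the gripper's body (75 mm by 177 mm) begins 78 mm behind the grasp point.
Start: joints at [1.173, 0.417, -0.01, 1.614, 0.005, 1.111, -0.053], TCP at [0.218, -0.586, 0.205] pointing down, gripper open.
Joint ranges: [-2.81, 2.81], [-0.39, 2.02], [-1.27, 1.25], [0.06, 2.57], [-1.19, 4.33], [0.19, 2], [-2.82, 2.82]. Speed limits (rad/s): [1.89, 1.89, 2.39, 2.39, 3.01, 3.01, 3.01].

INTERFACE

Orientations are given as a 3x3 rotation matrix whose columns are the frame's x, y, z axes.
In Python, from station import env, camera, ticket, finder gives the robot as it stands.
- The arm moves only by the tool carry_out, never from a script. Its arguments are lists of equal length, an entry for each row: "slide": the shift along the tool's x, y, z in units of 25 mm (1.0 is 25 mm), a list of three; "rotation": the turn, a rotation vector about the tool's x, y, z in units of 5 degrees (1.0 is 5 degrees), a list of three; "claw": the finger opening in mm, from 0 to 94. In form: {"slide": [[x, y, z], ...], "rotation": [[rx, ry, rz], ...], "claw": [claw, ...]}. A call has 1 to 10 rows; each row shifts and turns the commanded pose from where the row before left it, along the tool's axes as they then stand; what a row does not reach is not made up. A row lasts 1/12 s, in which the tool goes at most 41.7 mm and 7.16 degrees, less where a joint would pass 70% of its speed; a pose out of reach is approached as far as the arm can. A call is refused whole if a number of a shift passes 1 or a number of a turn 1, either way. A call with a gripper value outside its range is refused whole. The fingers move at their own pace and stop on an object; the grip force is fixed at half the most. Time passes only in rows, so rows that do not move let the fingers close. It gives the time, the measured TCP pose, the force and the opening at its end, in the units of the state.
- env.get_state(): the state, without advancing time (a new reading comes with each control period).
- camera(name): name is "scene" or "side" or "wrist"; returns a dict with "pixels" (384x512x3 uint8, red, green, blue), "K" (3x3 intrinsics, pixels), "dist_coeffs" ([k1, k2, p1, p2, k3] as OpenCV has them; the pictures are not rectified), "eye" and "rotation" of the camera in the world. Camera axes: x right, y down, z forward; pixel columns grow to the right and rows downward; lengths in m; the calibration is good to about 2 mm. A picture is of the moment at which its call begins. There is no depth.
- ticket.job_done(): hands the job in, once; it reports no verdict.
Trained networks look in the newest picture that a camera, given by its name, has taken for a name from the list of things; names that differ only in an ending like _2 or _b are one class to them, and where a whole thing is asked for, a point or a joint stands for the part that bears it (a point fixed in the world has none). Each returns a list of dicts, best first, with "confidence" (0 to 1); they miss things now and then, are a little off and sometimes report something else, mostly with a low value. They report only what shows in the picture. A call takes as long as a camera call.
- finder.regions_of(camera, target): "mask" (384x512 bool, what is visible of it) and "box" ([left, top, right, bottom] in pixels, round what is visible of it).
The state is a dict: "time_s": time; "qpos": joint angles; "qd": joint speeds; "effort": joint torques, N m; "eef_pos": TCP position; "orientation": TCP orientation; "wrist_force": force on the tool from outside, world axes, zero at the start; "moment": the same for the moment, N m; "opening": finger opening in m.
Only numpy, scipy, OpenCV 4.12 (cv2) and the standard library are available. Lean on these libraries where they do the work, as an engineer would, in place of code of your own. Each camera call takes 0.05 s, during which the arm holds its last target. There are 200 camera calls.

## Working session

There is one attempt and no reset: what is moved stays moved. The work goes in short steps, Python scripts to look and compute and a tool call to move; the robot and the scene stay as the last step left them, time stands still between calls to the robot, and variables do not carry over. Pictures are saved under pics/ and viewed, about 8 in all and at most 12, crops included, and the job is handed in when it is done.

Besides the shell and the picture viewer there is one more tool, called after "Call:" as name(argument=value, ...) on one line, values as JSON. carry_out: Moves the arm, as the interface text tells. Its arguments: {"type":"object","properties":{"slide":{"type":"array","items":{"type":"array","items":{"type":"number"}}},"rotation":{"type":"array","items":{"type":"array","items":{"type":"number"}}},"claw":{"type":"array","items":{"type":"number"}}},"required":["slide","rotation","claw"]}

```bash
mkdir -p pics; cat > h.py <<'E'
import numpy as np, cv2
from station import env, camera, ticket, finder
def snap(n,f):
    c=camera(n); cv2.imwrite('pics/'+f,c['pixels'][:,:,::-1]); return c
def ray(c,uv):
    p=cv2.undistortPoints(np.array([[uv]],float),np.array(c['K'],float),np.array(c['dist_coeffs'],float))[0,0]
    return np.array(c['rotation'])@np.array([p[0],p[1],1.])
def atz(c,uv,z):
    d=ray(c,uv); e=np.array(c['eye']); return e+d*(z-e[2])/d[2]
def proj(c,P):
    R=np.array(c['rotation']); t=-R.T@np.array(c['eye'])
    return cv2.projectPoints(np.array(P,float).reshape(-1,3),cv2.Rodrigues(R.T)[0],t,np.array(c['K'],float),np.array(c['dist_coeffs'],float))[0][:,0]
E
python3 - <<'E'
from h import *
for n in ['scene','side']:
    c=snap(n,n+'1.png'); print(n,np.round(c['eye'],3),np.round(c['rotation'],2).tolist(),np.round(c['K'],0).tolist())
    for t in ['track','carriage','grip_center','pointer','lever_ball','tape_measure','screwdriver','rod_tin']:
        for r in finder.regions_of(n,t)[:2]:
            ys,xs=np.nonzero(r['mask']); print(t,round(r['confidence'],2),np.round(r['box']),xs.mean().round(1) if len(xs) else 0,ys.mean().round(1) if len(ys) else 0,len(xs))
s=env.get_state();print(s['time_s'],s['orientation'],s['wrist_force'])
a=cv2.imread('pics/scene1.png');
E
```

```text
scene [0.897 0.291 0.806] [[-0.73, 0.58, -0.38], [0.69, 0.61, -0.39], [0.01, -0.54, -0.84]] [[363.0, 0.0, 256.0], [0.0, 363.0, 190.0], [0.0, 0.0, 1.0]]
track 0.56 [188. 155. 414. 288.] 324.9 234.1 5343
carriage 0.69 [209. 160. 282. 224.] 244.0 190.4 3087
grip_center 0.79 [206. 162. 282. 226.] 243.9 190.9 2969
pointer 0.73 [274. 190. 292. 226.] 283.3 209.3 339
lever_ball 0.58 [250. 166. 268. 189.] 259.3 176.5 139
tape_measure 0.96 [253. 294. 285. 337.] 268.0 315.8 894
tape_measure 0.34 [208. 159. 283. 225.] 244.1 190.7 2914
screwdriver 0.57 [178. 238. 255. 277.] 206.4 261.7 567
rod_tin 0.75 [143. 180. 180. 226.] 158.3 201.2 1272
rod_tin 0.21 [207. 157. 284. 227.] 244.5 191.0 3038
side [ 0.488 -0.699  0.695] [[0.99, -0.12, 0.12], [-0.17, -0.64, 0.75], [-0.01, -0.76, -0.65]] [[461.0, 0.0, 253.0], [0.0, 461.0, 188.0], [0.0, 0.0, 1.0]]
track 0.67 [163. 121. 303. 308.] 230.5 214.3 4689
carriage 0.64 [206. 192. 299. 280.] 248.7 232.1 4534
carriage 0.34 [218. 191. 247. 222.] 231.1 202.9 217
grip_center 0.9 [204. 191. 298. 278.] 248.3 232.2 4528
pointer 0.89 [204. 181. 242. 209.] 224.7 193.7 313
lever_ball 0.62 [219. 191. 249. 220.] 232.2 203.8 244
tape_measure 0.7 [284. 136. 318. 165.] 300.2 150.5 894
tape_measure 0.63 [160. 119. 303. 308.] 229.7 214.1 4791
screwdriver 0.75 [266. 202. 360. 218.] 326.4 208.9 668
rod_tin 0.84 [336. 219. 384. 290.] 356.7 254.6 2443
0.9 [[ 9.37014263e-01  3.49291097e-01 -3.94836007e-05]
 [ 3.49291099e-01 -9.37014260e-01  7.44474728e-05]
 [-1.09928575e-05 -8.35496141e-05 -9.99999996e-01]] [ 0.26774764 -0.08301712  0.49561931]
```

View pics/scene1.png

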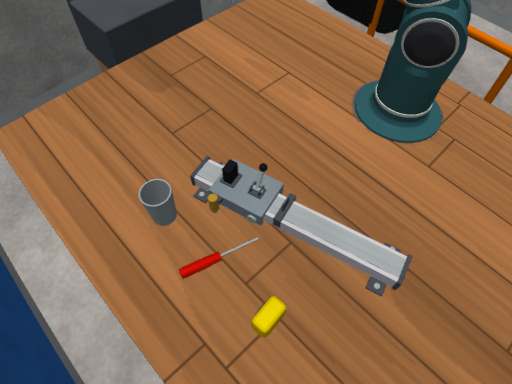

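View pics/side1.png

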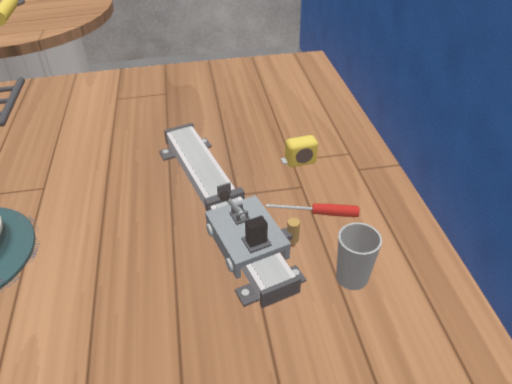

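```bash
python3 - <<'E'
import cv2
a=cv2.imread('pics/scene1.png')[150:300,185:420]; cv2.imwrite('pics/c1.png',cv2.resize(a,None,fx=3.4,fy=3.4,interpolation=cv2.INTER_CUBIC))
a=cv2.imread('pics/side1.png')[115:310,155:310]; cv2.imwrite('pics/c2.png',cv2.resize(a,None,fx=3,fy=3,interpolation=cv2.INTER_CUBIC))
E
```

```text
(no output)
```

View pics/c1.png

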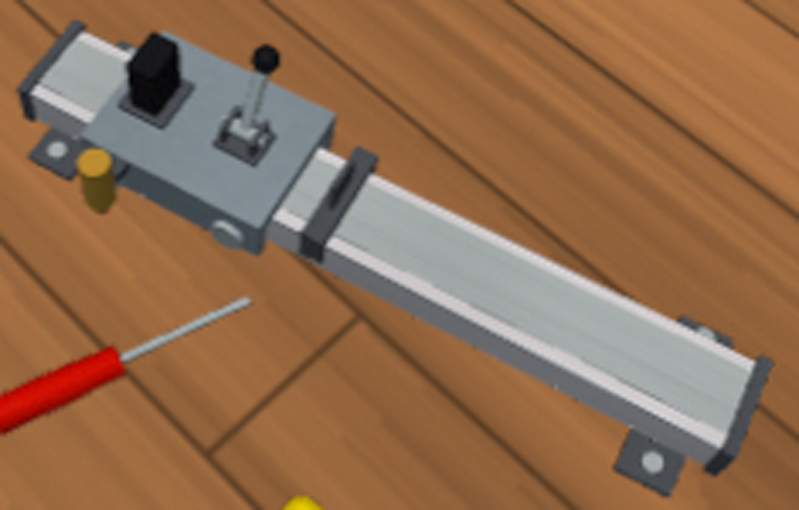

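View pics/c2.png

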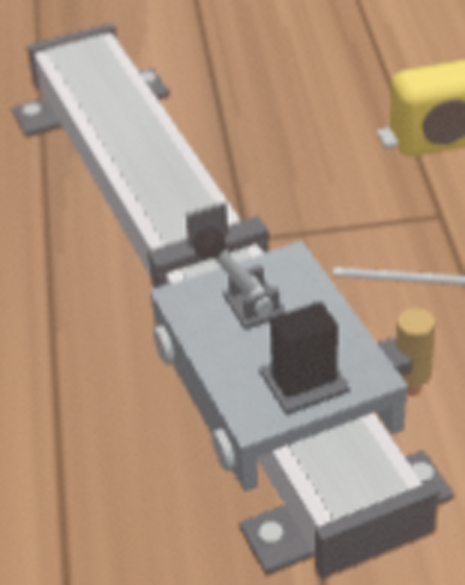

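```bash
cat > fit.py <<'E'
from h import *
from scipy.optimize import least_squares
A=camera('scene');B=camera('side')
S=lambda u,v:(185+(u+.5)/3.4-.5,150+(v+.5)/3.4-.5)
D=lambda u,v:(155+(u+.5)/3-.5,115+(v+.5)/3-.5)
# kind: c carriage-local, r rail-local, p pointer-local
a=np.sin(.593)*.06; bz=.076+.06*np.cos(.593)
O=[(A,S(335,117),'c',(-.056,.075,.062)),(A,S(262,222),'c',(.056,.075,.062)),(A,S(80,137),'c',(.056,-.075,.062)),
(B,D(153,290),'c',(-.056,.075,.062)),(B,D(303,243),'c',(.056,.075,.062)),(B,D(406,380),'c',(.056,-.075,.062)),(B,D(242,445),'c',(-.056,-.075,.062)),
(A,S(266,59),'c',(-a,.03,bz)),
(B,D(272,325),'c',(-.018,-.057,.117)),(B,D(313,318),'c',(.018,-.057,.117)),(A,S(130,67),'c',(.018,-.057,.117)),(A,S(165,75),'c',(.018,-.033,.117)),(A,S(180,45),'c',(-.018,-.033,.117)),
(A,S(305,240),'p',(.042,0,.055)),(A,S(358,150),'p',(-.042,0,.055)),
(A,S(755,363),'r',(-.035,.275,.045)),(A,S(722,447),'r',(.035,.275,.045)),(A,S(83,33),'r',(-.035,-.275,.045)),(A,S(33,92),'r',(.035,-.275,.045)),
(B,D(38,58),'r',(-.035,.275,.045)),(B,D(110,32),'r',(.035,.275,.045)),(B,D(325,518),'r',(-.035,-.275,.045)),(B,D(427,488),'r',(.035,-.275,.045))]
def P(q,k,l):
    l=np.array(l)+[0,{'c':q[3],'p':q[4],'r':0}[k],0]; c,s=np.cos(q[2]),np.sin(q[2])
    return np.array([q[0]+c*l[0]-s*l[1],q[1]+s*l[0]+c*l[1],l[2]])
f=lambda q:np.concatenate([proj(c,P(q,k,l))[0]-uv for c,uv,k,l in O])
r=least_squares(f,[.5,-.05,0,-.15,-.05],loss='soft_l1')
q=r.x
E
python3 - <<'E'
from fit import *
print(q.round(4));print(np.c_[f(q).reshape(-1,2)].round(1).tolist())
print('grip',P(q,'c',(0,-.045,.092)),'ball',P(q,'c',(-a,.03,bz)))
s=env.get_state();print(s['time_s'],s['eef_pos'])
for n,c in(('tin',A),('tape',A)):pass
print('tin',atz(A,(157,190),.11))
E
```

```text
[ 0.5337  0.0488  0.2778 -0.1331 -0.0322]
[[1.3, -0.8], [0.1, 2.5], [0.5, -0.2], [-0.8, -1.0], [-0.3, -1.9], [0.4, 0.5], [-0.2, -0.6], [2.0, -0.4], [4.3, 4.5], [9.0, 0.4], [-1.1, -0.7], [-2.8, 1.2], [0.9, -0.5], [-0.1, -0.9], [0.9, -0.4], [1.9, -0.0], [1.6, 1.2], [-1.0, -1.6], [-1.9, -0.4], [-1.0, -2.4], [0.9, -0.6], [-0.5, 4.3], [1.0, -0.0]]
grip [ 0.58251619 -0.12238429  0.092     ] ball [ 0.52970035 -0.05945718  0.12575607]
1.0 [ 0.21827927 -0.58561769  0.20542046]
tin [ 0.7476453  -0.18922564  0.11      ]
```

Call:
carry_out(slide=[[0.95,-0.69,0],[0.95,-0.69,0],[0.95,-0.69,0],[0.95,-0.69,0],[0.95,-0.69,0],[0.95,-0.69,0],[0.95,-0.69,0],[0.95,-0.69,0],[0.95,-0.69,0],[0.95,-0.69,0]], rotation=[[0,0,0.9],[0,0,0],[0,0,0],[0,0,0],[0,0,0],[0,0,0],[0,0,0],[0,0,0],[0,0,0],[0,0,0]], claw=[60,60,60,60,60,60,60,60,60,60])

```text
time_s: 1.83
eef_pos: [0.3981, -0.352, 0.2056]
orientation: [[0.962, 0.275, 0.0], [0.275, -0.962, -0.0], [0.0, 0.0, -1.0]]
wrist_force: [0.2, -0.8, 0.5]
opening: 0.0599
```

Call:
carry_out(slide=[[0.95,-0.69,0],[0.95,-0.69,0],[0.95,-0.69,0],[0.95,-0.69,0],[0.95,-0.69,0],[0.95,-0.69,0],[0.95,-0.69,0],[0.95,-0.69,0],[0.95,-0.69,0],[0,0,0]], rotation=[[0,0,0],[0,0,0],[0,0,0],[0,0,0],[0,0,0],[0,0,0],[0,0,0],[0,0,0],[0,0,0],[0,0,0]], claw=[60,60,60,60,60,60,60,60,60,60])

```text
time_s: 2.67
eef_pos: [0.563, -0.1397, 0.2054]
orientation: [[0.96, 0.28, 0.001], [0.28, -0.96, 0.002], [0.002, -0.002, -1.0]]
wrist_force: [0.9, -0.2, -0.4]
opening: 0.0602
```

```bash
cat > st.py <<'E'
from h import *
q=np.array([0.5337,0.0488,0.2778]) if not __import__('os').path.exists('q.npy') else np.load('q.npy')
def rail(p):
    c,s=np.cos(q[2]),np.sin(q[2]); d=np.array(p[:2])-q[:2]
    return np.array([c*d[0]+s*d[1],-s*d[0]+c*d[1]])
def show():
    s=env.get_state(); R=np.array(s['orientation']); c,sn=np.cos(q[2]),np.sin(q[2]); F=np.array(s['wrist_force'])
    print('t',round(s['time_s'],2),'tcp',np.round(s['eef_pos'],4),'rail',(rail(s['eef_pos'])*1000).round(1),'Frail',np.round([c*F[0]+sn*F[1],-sn*F[0]+c*F[1],F[2]],2),'yaw',np.arctan2(R[1,0],R[0,0]).round(4),'z',R[:,2].round(3),'op',s['opening'])
E
python3 - <<'E'
from st import *
show(); c=snap('wrist','w1.png')
from fit import P,q
s=env.get_state()
for z in(.117,.068):
  for dx,dy in((-.018,-.057),(.018,-.057),(.018,-.033),(-.018,-.033)): print(z,proj(c,P(q,'c',(dx,dy,z)))[0].round(0))
E
```

```text
t 2.67 tcp [ 0.563  -0.1397  0.2054] rail [ -23.5 -189.3] Frail [ 0.83 -0.45 -0.35] yaw 0.2842 z [ 0.001  0.002 -1.   ] op 0.06016438096885811
0.117 [253. 192.]
0.117 [253. 158.]
0.117 [230. 157.]
0.117 [230. 192.]
0.068 [253. 180.]
0.068 [253. 151.]
0.068 [233. 151.]
0.068 [233. 180.]
```

View pics/w1.png

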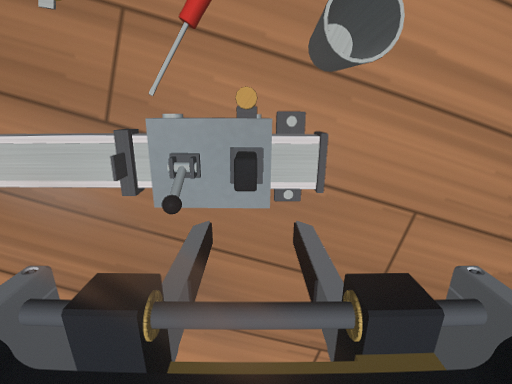

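```bash
python3 - <<'E'
import fit
from fit import *
from st import show
W=camera('wrist')
Wp=[((147,119),'c',(.056,.075,.062)),((271,119),'c',(.056,-.075,.062)),((270,207),'c',(-.056,-.075,.062)),((153,208),'c',(-.056,.075,.062)),((172,204),'c',(-a,.03,bz)),((257,190),'c',(-.018,-.057,.117)),((257,153),'c',(.018,-.057,.117)),((234,153),'c',(.018,-.033,.117)),((234,191),'c',(-.018,-.033,.117))]
print([ (proj(W,P(q,k,l))[0]-uv).round(1).tolist() for uv,k,l in Wp])
fit.O[:]=[o for i,o in enumerate(O) if i not in(8,9,21)]+[(W,)+w for w in Wp]
r=least_squares(f,q,loss='soft_l1'); print(r.x.round(4)); print(f(r.x).reshape(-1,2).round(1).tolist())
np.save('q.npy',r.x[:5]); print(P(r.x,'c',(0,-.045,.092))); show()
E
```

```text
[[-11.4, -5.0], [-7.6, -5.9], [-7.5, -3.1], [-6.7, -3.9], [-8.6, -0.1], [-9.4, -3.0], [-9.6, -0.5], [-10.5, -0.4], [-9.4, -4.0]]
[ 0.5321  0.0472  0.2733 -0.1406 -0.0316]
[[-1.3, -2.9], [-2.8, 0.1], [-1.8, -2.6], [-0.4, 1.9], [0.6, 1.0], [1.4, 4.2], [0.2, 3.3], [-0.7, -2.7], [-3.6, -3.0], [-5.4, -1.1], [-1.5, -2.8], [0.1, -1.7], [1.2, -1.1], [1.6, -0.5], [1.2, 0.6], [-0.6, -2.6], [-1.5, -1.5], [-1.2, -2.1], [0.8, -0.3], [-0.2, 1.1], [-3.7, -3.2], [-0.0, -3.3], [-1.0, -1.0], [-0.0, -2.3], [-0.2, 2.1], [-1.2, -0.4], [-1.0, 2.3], [-1.8, 2.2], [-1.1, -1.5]]
[ 0.58221344 -0.13147318  0.092     ]
t 2.97 tcp [ 0.5598 -0.1463  0.2055] rail [ -28.4 -194.7] Frail [ 0.42  0.64 -0.03] yaw 0.2767 z [-0. -0. -1.] op 0.06014103135100233
```

Call:
carry_out(slide=[[0.5,-0.3,0],[0.5,-0.3,0],[0.2,0,0.5],[0,0,0.5],[0,0,0],[0,0,0],[0,0,0],[0,0,0]], rotation=[[0,0,0],[0,0,0],[0,0,0],[0,0,0],[0,0,0],[0,0,0],[0,0,0],[0,0,0]], claw=[60,60,60,60,60,60,60,60])

```text
time_s: 3.63
eef_pos: [0.585, -0.1229, 0.1808]
orientation: [[0.962, 0.274, 0.0], [0.274, -0.962, -0.0], [0.0, 0.0, -1.0]]
wrist_force: [0.6, -0.2, 0.7]
opening: 0.0602
```

```bash
rm q.npy; python3 - <<'E'
from st import *
show(); c=snap('wrist','w2.png'); show()
from fit import P,q
for z in(.117,):
  for dx,dy in((-.018,-.057),(.018,-.057),(.018,-.033),(-.018,-.033)): print(z,proj(c,P(q,'c',(dx,dy,z)))[0].round(0))
E
```

```text
t 3.63 tcp [ 0.585  -0.1229  0.1808] rail [   2.3 -179.2] Frail [ 0.49 -0.37  0.74] yaw 0.2778 z [ 0. -0. -1.] op 0.06020683230813734
t 3.68 tcp [ 0.5851 -0.1228  0.1809] rail [   2.3 -179.2] Frail [-0.3   0.97  0.22] yaw 0.2778 z [ 0.001 -0.    -1.   ] op 0.060019981179596206
0.117 [263. 224.]
0.117 [264. 189.]
0.117 [238. 189.]
0.117 [239. 224.]
```

View pics/w2.png

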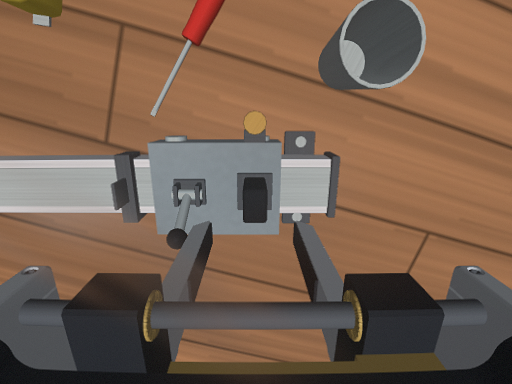

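Call:
carry_out(slide=[[-0.05,0.14,0.7],[0,0,0.7],[0,0,0.7],[0,0,0.7],[0,0,0.7],[0,0,0.5],[0,0,0.2],[0,0,0],[0,0,0],[0,0,0]], rotation=[[0,0,0],[0,0,0],[0,0,0],[0,0,0],[0,0,0],[0,0,0],[0,0,0],[0,0,0],[0,0,0],[0,0,0]], claw=[60,60,60,60,60,60,60,60,60,60])

```text
time_s: 4.62
eef_pos: [0.5854, -0.1263, 0.0765]
orientation: [[0.962, 0.275, 0.001], [0.275, -0.962, -0.0], [0.001, 0.001, -1.0]]
wrist_force: [0.1, -0.4, 0.5]
opening: 0.0597
```

Call:
carry_out(slide=[[0,0,0],[0,0,0],[0,0,0],[0,0,0],[0,0,0],[0,0,0],[0,0,0],[0,0,0]], rotation=[[0,0,0],[0,0,0],[0,0,0],[0,0,0],[0,0,0],[0,0,0],[0,0,0],[0,0,0]], claw=[15,15,15,15,15,15,15,15])

```text
time_s: 5.28
eef_pos: [0.5847, -0.1261, 0.0755]
orientation: [[0.962, 0.275, -0.0], [0.275, -0.962, 0.0], [-0.0, -0.0, -1.0]]
wrist_force: [-1.0, 1.3, 1.8]
opening: 0.0239
```

```bash
python3 -c "
from st import *
show()"
```

```text
t 5.28 tcp [ 0.5847 -0.1261  0.0755] rail [   1.1 -182.2] Frail [-0.6   1.47  1.76] yaw 0.2783 z [-0.  0. -1.] op 0.023854789312929947
```

Call:
carry_out(slide=[[0,-0.3,0],[0,-0.4,0],[0,-0.4,0],[0,-0.4,0],[0,-0.4,0],[0,-0.4,0],[0,-0.3,0],[0,-0.2,0],[0,0,0],[0,0,0]], rotation=[[0,0,0],[0,0,0],[0,0,0],[0,0,0],[0,0,0],[0,0,0],[0,0,0],[0,0,0],[0,0,0],[0,0,0]], claw=[15,15,15,15,15,15,15,15,15,15])

```text
time_s: 6.12
eef_pos: [0.5653, -0.0581, 0.0754]
orientation: [[0.961, 0.276, -0.0], [0.276, -0.961, 0.001], [-0.0, -0.001, -1.0]]
wrist_force: [-0.8, 3.4, 0.7]
opening: 0.0237
```

```bash
python3 -c "
from st import *
show()"
```

```text
t 6.12 tcp [ 0.5653 -0.0581  0.0754] rail [   1.1 -111.5] Frail [0.13 3.49 0.66] yaw 0.2791 z [-0.     0.001 -1.   ] op 0.023655013674341648
```

Call:
carry_out(slide=[[0,-0.06,0],[0,-0.06,0],[0,-0.06,0],[0,-0.06,0],[0,-0.06,0]], rotation=[[0,0,0],[0,0,0],[0,0,0],[0,0,0],[0,0,0]], claw=[15,15,15,15,15])

```text
time_s: 6.53
eef_pos: [0.5636, -0.0519, 0.0755]
orientation: [[0.962, 0.274, 0.0], [0.274, -0.962, -0.0], [0.0, 0.0, -1.0]]
wrist_force: [3.5, -3.5, 0.5]
opening: 0.0238
```

```bash
python3 -c "
from st import *
show()"
```

```text
t 6.53 tcp [ 0.5636 -0.0519  0.0755] rail [   1.1 -105.1] Frail [ 2.41 -4.33  0.53] yaw 0.2778 z [ 0. -0. -1.] op 0.023805573358984505
```

Call:
carry_out(slide=[[0,-0.05,0],[0,-0.05,0]], rotation=[[0,0,0],[0,0,0]], claw=[15,15])

```text
time_s: 6.7
eef_pos: [0.5628, -0.0493, 0.0755]
orientation: [[0.962, 0.275, 0.0], [0.275, -0.962, -0.0], [0.0, 0.0, -1.0]]
wrist_force: [3.6, -3.6, -0.0]
opening: 0.0235
```

Call:
carry_out(slide=[[0,-0.05,0],[0,-0.05,0]], rotation=[[0,0,0],[0,0,0]], claw=[15,15])

```text
time_s: 6.87
eef_pos: [0.5621, -0.0468, 0.0755]
orientation: [[0.962, 0.275, 0.0], [0.275, -0.962, 0.0], [0.0, -0.0, -1.0]]
wrist_force: [2.4, -2.7, 0.2]
opening: 0.0241
```

Call:
carry_out(slide=[[0,-0.05,0],[0,-0.05,0]], rotation=[[0,0,0],[0,0,0]], claw=[15,15])

```text
time_s: 7.03
eef_pos: [0.5614, -0.0444, 0.0754]
orientation: [[0.962, 0.275, -0.0], [0.275, -0.962, 0.0], [-0.0, -0.0, -1.0]]
wrist_force: [3.7, -2.5, -0.1]
opening: 0.024
```

Call:
carry_out(slide=[[0,-0.05,0],[0,-0.05,0]], rotation=[[0,0,0],[0,0,0]], claw=[15,15])

```text
time_s: 7.2
eef_pos: [0.5607, -0.042, 0.0755]
orientation: [[0.962, 0.275, 0.0], [0.275, -0.962, 0.0], [0.0, -0.0, -1.0]]
wrist_force: [2.8, -3.8, -0.6]
opening: 0.0241
```

Call:
carry_out(slide=[[0,-0.05,0],[0,-0.05,0]], rotation=[[0,0,0],[0,0,0]], claw=[15,15])

```text
time_s: 7.37
eef_pos: [0.5601, -0.0395, 0.0755]
orientation: [[0.962, 0.275, 0.0], [0.275, -0.962, 0.0], [0.0, -0.0, -1.0]]
wrist_force: [3.8, -2.9, 0.5]
opening: 0.0238
```

Call:
carry_out(slide=[[0,-0.05,0],[0,-0.05,0]], rotation=[[0,0,0],[0,0,0]], claw=[15,15])

```text
time_s: 7.53
eef_pos: [0.5594, -0.0371, 0.0755]
orientation: [[0.962, 0.275, 0.0], [0.275, -0.962, 0.0], [0.0, -0.0, -1.0]]
wrist_force: [3.7, -3.1, 0.8]
opening: 0.0239
```

Call:
carry_out(slide=[[0,-0.05,0],[0,-0.05,0]], rotation=[[0,0,0],[0,0,0]], claw=[15,15])

```text
time_s: 7.7
eef_pos: [0.5587, -0.0347, 0.0755]
orientation: [[0.962, 0.275, 0.0], [0.275, -0.962, 0.0], [0.0, -0.0, -1.0]]
wrist_force: [4.4, -3.8, 0.3]
opening: 0.0238
```

Call:
carry_out(slide=[[0,-0.05,0],[0,-0.05,0]], rotation=[[0,0,0],[0,0,0]], claw=[15,15])

```text
time_s: 7.87
eef_pos: [0.558, -0.0324, 0.0754]
orientation: [[0.962, 0.275, 0.0], [0.275, -0.962, 0.0], [0.0, -0.0, -1.0]]
wrist_force: [2.8, -2.9, 0.2]
opening: 0.0238
```

Call:
carry_out(slide=[[0,-0.05,0],[0,-0.05,0]], rotation=[[0,0,0],[0,0,0]], claw=[15,15])

```text
time_s: 8.03
eef_pos: [0.5573, -0.03, 0.0755]
orientation: [[0.962, 0.275, 0.0], [0.275, -0.962, 0.0], [0.0, -0.0, -1.0]]
wrist_force: [4.4, -2.3, 0.5]
opening: 0.0238
```

Call:
carry_out(slide=[[0,-0.05,0],[0,-0.05,0]], rotation=[[0,0,0],[0,0,0]], claw=[15,15])

```text
time_s: 8.2
eef_pos: [0.5566, -0.0275, 0.0755]
orientation: [[0.962, 0.275, 0.0], [0.275, -0.962, 0.0], [0.0, -0.0, -1.0]]
wrist_force: [4.6, -3.0, 0.2]
opening: 0.0239
```

Call:
carry_out(slide=[[0,-0.05,0],[0,-0.05,0]], rotation=[[0,0,0],[0,0,0]], claw=[15,15])

```text
time_s: 8.37
eef_pos: [0.556, -0.0251, 0.0755]
orientation: [[0.962, 0.275, 0.0], [0.275, -0.962, 0.0], [0.0, -0.0, -1.0]]
wrist_force: [4.1, -2.8, 0.0]
opening: 0.0238
```

Call:
carry_out(slide=[[0,-0.05,0],[0,-0.05,0]], rotation=[[0,0,0],[0,0,0]], claw=[15,15])

```text
time_s: 8.53
eef_pos: [0.5553, -0.0227, 0.0755]
orientation: [[0.962, 0.275, 0.0], [0.275, -0.962, 0.0], [0.0, -0.0, -1.0]]
wrist_force: [3.2, -2.8, 0.8]
opening: 0.0239
```

Call:
carry_out(slide=[[0,-0.05,0],[0,-0.05,0]], rotation=[[0,0,0],[0,0,0]], claw=[15,15])

```text
time_s: 8.7
eef_pos: [0.5546, -0.0203, 0.0755]
orientation: [[0.962, 0.275, 0.0], [0.275, -0.962, 0.0], [0.0, -0.0, -1.0]]
wrist_force: [5.0, -2.9, 1.0]
opening: 0.0238
```

Call:
carry_out(slide=[[0,-0.05,0],[0,-0.05,0]], rotation=[[0,0,0],[0,0,0]], claw=[15,15])

```text
time_s: 8.87
eef_pos: [0.5539, -0.0179, 0.0755]
orientation: [[0.962, 0.275, 0.0], [0.275, -0.962, 0.0], [0.0, -0.0, -1.0]]
wrist_force: [3.8, -3.5, -0.2]
opening: 0.024
```

Call:
carry_out(slide=[[0,-0.05,0],[0,-0.05,0]], rotation=[[0,0,0],[0,0,0]], claw=[15,15])

```text
time_s: 9.03
eef_pos: [0.5533, -0.0158, 0.0755]
orientation: [[0.962, 0.275, 0.0], [0.275, -0.962, -0.0], [0.0, 0.0, -1.0]]
wrist_force: [6.6, -5.5, 0.9]
opening: 0.0244
```

Call:
carry_out(slide=[[0,0,0],[0,0,0]], rotation=[[0,0,0],[0,0,0]], claw=[15,15])

```text
time_s: 9.2
eef_pos: [0.5532, -0.0156, 0.0755]
orientation: [[0.962, 0.275, 0.0], [0.275, -0.962, 0.0], [0.0, 0.0, -1.0]]
wrist_force: [4.3, -2.4, 0.8]
opening: 0.0244
```

Call:
carry_out(slide=[[0,-0.05,0],[0,0,0],[0,0,0]], rotation=[[0,0,0],[0,0,0],[0,0,0]], claw=[15,15,15])

```text
time_s: 9.45
eef_pos: [0.553, -0.0147, 0.0755]
orientation: [[0.962, 0.274, 0.0], [0.274, -0.962, -0.0], [0.0, 0.0, -1.0]]
wrist_force: [5.6, -4.9, -0.1]
opening: 0.0236
```

```bash
python3 -c "
from st import *
show()"
```

```text
t 9.45 tcp [ 0.553  -0.0147  0.0755] rail [  1.1 -66.4] Frail [ 4.03 -6.23 -0.15] yaw 0.278 z [ 0. -0. -1.] op 0.023610074612860434
```

Call:
carry_out(slide=[[0,-0.05,0],[0,-0.05,0],[0,0,0]], rotation=[[0,0,0],[0,0,0],[0,0,0]], claw=[15,15,15])

```text
time_s: 9.7
eef_pos: [0.5524, -0.0128, 0.0755]
orientation: [[0.962, 0.274, 0.001], [0.274, -0.962, -0.001], [0.0, 0.001, -1.0]]
wrist_force: [6.4, -6.5, -1.2]
opening: 0.0236
```

Call:
carry_out(slide=[[0,0,0],[0,0,0],[0,0,0]], rotation=[[0,0,0],[0,0,0],[0,0,0]], claw=[15,15,15])

```text
time_s: 9.95
eef_pos: [0.5524, -0.0127, 0.0755]
orientation: [[0.962, 0.274, 0.0], [0.274, -0.962, -0.001], [0.0, 0.001, -1.0]]
wrist_force: [6.9, -8.0, -1.2]
opening: 0.0238
```

```bash
python3 -c "
from st import *
show()"
```

```text
t 9.95 tcp [ 0.5524 -0.0127  0.0755] rail [  1.1 -64.3] Frail [ 4.4  -9.58 -1.22] yaw 0.2776 z [ 0.    -0.001 -1.   ] op 0.02379630208304171
```

Call:
carry_out(slide=[[0,0,0],[0,0,0],[0,0,0],[0,0,0],[0,0,0],[0,0,0]], rotation=[[0,0,0],[0,0,0],[0,0,0],[0,0,0],[0,0,0],[0,0,0]], claw=[15,15,15,15,15,15])

```text
time_s: 10.45
eef_pos: [0.5525, -0.0127, 0.0755]
orientation: [[0.962, 0.274, 0.001], [0.274, -0.962, -0.001], [0.0, 0.001, -1.0]]
wrist_force: [6.7, -7.0, -0.9]
opening: 0.0238
```

```bash
python3 -c "
from st import *
show()
snap('scene','s2.png');show();snap('side','d2.png');show()"
```

```text
t 10.45 tcp [ 0.5525 -0.0127  0.0755] rail [  1.2 -64.3] Frail [ 4.56 -8.57 -0.9 ] yaw 0.2776 z [ 0.001 -0.001 -1.   ] op 0.02383812255872902
t 10.5 tcp [ 0.5524 -0.0128  0.0755] rail [  1.1 -64.4] Frail [ 4.85 -8.44 -0.99] yaw 0.2776 z [ 0.    -0.001 -1.   ] op 0.02387602033749545
t 10.55 tcp [ 0.5524 -0.0128  0.0755] rail [  1.1 -64.3] Frail [ 4.28 -8.77 -1.79] yaw 0.2775 z [ 0.    -0.001 -1.   ] op 0.023724432106474895
```

Call:
carry_out(slide=[[0,0.1,0],[0,0.2,0],[0,0.3,0],[0,0.3,0],[0,0.2,0],[0,0.1,0],[0,0,0],[0,0,0],[0,0,0]], rotation=[[0,0,0],[0,0,0],[0,0,0],[0,0,0],[0,0,0],[0,0,0],[0,0,0],[0,0,0],[0,0,0]], claw=[15,15,15,15,15,15,15,15,15])

```text
time_s: 11.3
eef_pos: [0.5605, -0.0412, 0.0755]
orientation: [[0.962, 0.274, 0.0], [0.274, -0.962, -0.0], [0.0, 0.0, -1.0]]
wrist_force: [4.4, -0.7, 0.8]
opening: 0.0237
```

```bash
python3 -c "
from st import *
show()"
```

```text
t 11.3 tcp [ 0.5605 -0.0412  0.0755] rail [  1.1 -93.9] Frail [ 4.06 -1.86  0.84] yaw 0.2779 z [ 0. -0. -1.] op 0.023747278669977695
```

Call:
carry_out(slide=[[0,0,0],[0,0,0],[0,0,0],[0,0,0],[0,0,0],[0,0,0],[0,0,0]], rotation=[[0,0,0],[0,0,0],[0,0,0],[0,0,0],[0,0,0],[0,0,0],[0,0,0]], claw=[60,60,60,60,60,60,60])

```text
time_s: 11.88
eef_pos: [0.5603, -0.0408, 0.0754]
orientation: [[0.962, 0.275, -0.0], [0.275, -0.962, 0.0], [-0.0, -0.0, -1.0]]
wrist_force: [0.7, 0.1, -0.9]
opening: 0.0599
```

Call:
carry_out(slide=[[0,0,-0.4],[0,0,-0.6],[0,0,-0.7],[0,0,-0.7],[0,0,-0.7],[0,0,-0.4],[0,0,-0.2],[0,0,0],[0,0,0]], rotation=[[0,0,0],[0,0,0],[0,0,0],[0,0,0],[0,0,0],[0,0,0],[0,0,0],[0,0,0],[0,0,0]], claw=[60,60,60,60,60,60,60,60,60])

```text
time_s: 12.63
eef_pos: [0.5601, -0.0409, 0.1675]
orientation: [[0.962, 0.275, -0.0], [0.275, -0.962, 0.0], [-0.0, -0.0, -1.0]]
wrist_force: [0.6, -0.2, -0.2]
opening: 0.0598
```

Call:
carry_out(slide=[[-0.6,0,0],[-0.8,0,0],[-0.8,0,0],[-0.7,0,0],[0,0,0],[0,0,0]], rotation=[[0,0,0],[0,0,0],[0,0,0],[0,0,0],[0,0,0],[0,0,0]], claw=[0,0,0,0,0,0])

```text
time_s: 13.13
eef_pos: [0.4901, -0.061, 0.1674]
orientation: [[0.962, 0.274, -0.001], [0.274, -0.962, -0.0], [-0.001, -0.0, -1.0]]
wrist_force: [-0.4, -0.7, 0.5]
opening: 0.023
```

```bash
python3 - <<'E'
from st import *
show(); c=snap('scene','s3.png'); d=snap('side','d3.png'); w=snap('wrist','w3.png')
for n in('scene','side','wrist'):
  for t in('carriage','pointer','lever_ball'):
    for r in finder.regions_of(n,t)[:1]: ys,xs=np.nonzero(r['mask']); print(n,t,round(r['confidence'],2),np.round(r['box']),xs.mean().round(1),ys.mean().round(1))
x,y=170,140
a=cv2.resize(cv2.imread('pics/s3.png')[140:300,190:420],None,fx=2.4,fy=2.4,interpolation=2)
b=cv2.resize(cv2.imread('pics/d3.png')[100:310,140:310],None,fx=1.4,fy=1.4,interpolation=2)
cv2.imwrite('pics/m3.png',np.hstack([cv2.copyMakeBorder(i,0,400-i.shape[0],0,0,0) for i in(a,b)])); show()
E
```

```text
t 13.13 tcp [ 0.4901 -0.061   0.1674] rail [-72.  -93.7] Frail [-0.59 -0.6   0.53] yaw 0.2777 z [-0.001 -0.    -1.   ] op 0.023047083704612673
scene carriage 0.8 [238. 174. 312. 240.] 275.2 206.5
scene pointer 0.55 [309. 212. 328. 241.] 318.0 227.5
scene lever_ball 0.69 [284. 181. 302. 208.] 292.4 192.0
side carriage 0.87 [193. 163. 277. 247.] 230.8 204.5
side pointer 0.65 [190. 162. 226. 185.] 216.9 169.4
side lever_ball 0.69 [206. 164. 231. 192.] 215.1 177.6
wrist carriage 0.95 [133.  26. 283. 179.] 212.8 118.2
wrist pointer 0.84 [ 87.  88. 131. 164.] 105.5 125.1
wrist lever_ball 0.77 [151. 120. 199. 177.] 170.2 148.9
t 13.73 tcp [ 0.4907 -0.0607  0.1679] rail [-71.3 -93.6] Frail [0.05 0.54 0.5 ] yaw 0.2783 z [-0.  0. -1.] op 0.00043148774527085386
```

View pics/m3.png

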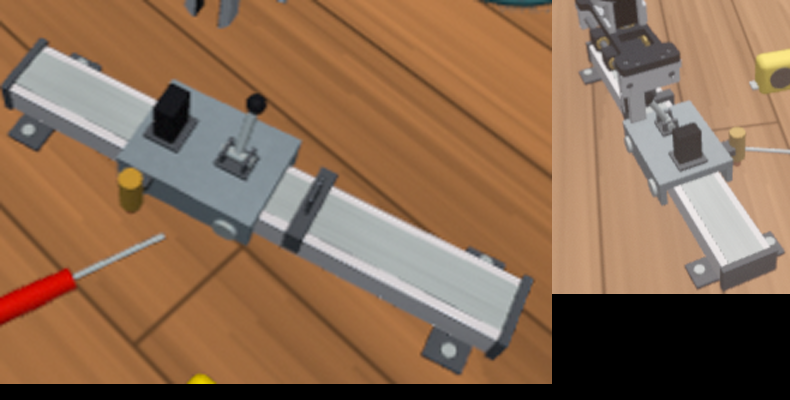

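```bash
python3 - <<'E'
from st import *
c=camera('scene')
S=lambda u,v:(190+(u+.5)/2.4-.5,140+(v+.5)/2.4-.5)
for n,uv,z in(('fn',(300,148),.062),('ff',(246,220),.062),('pn',(322,172),.055),('pf',(284,238),.055),('ball',(256,104),.1257)):
    print(n,(rail(atz(c,S(*uv),z))*1000).round(1))
w=camera('wrist'); img=cv2.cvtColor(w['pixels'],cv2.COLOR_RGB2BGR)
cv2.imwrite('pics/w4.png',cv2.resize(img[20:190,70:300],None,fx=3.4,fy=3.4,interpolation=2))
for x in(-.03,.03):
  for y in(-.019+.045,-.019+.045+.03): 
    cc,s=np.cos(q[2]),np.sin(q[2]); print(y,proj(w,[q[0]+cc*x-s*y,q[1]+s*x+cc*y,.06]).round(1))
E
```

```text
fn [-46.8  29.3]
ff [51.8 19.8]
pn [-37.2  59.3]
pf [46.9 58.5]
ball [-29.9 -18.6]
0.026 [[142.3 154.9]]
0.055999999999999994 [[115.2 155. ]]
0.026 [[135.8  96.8]]
0.055999999999999994 [[107.2  97.2]]
```

View pics/w4.png

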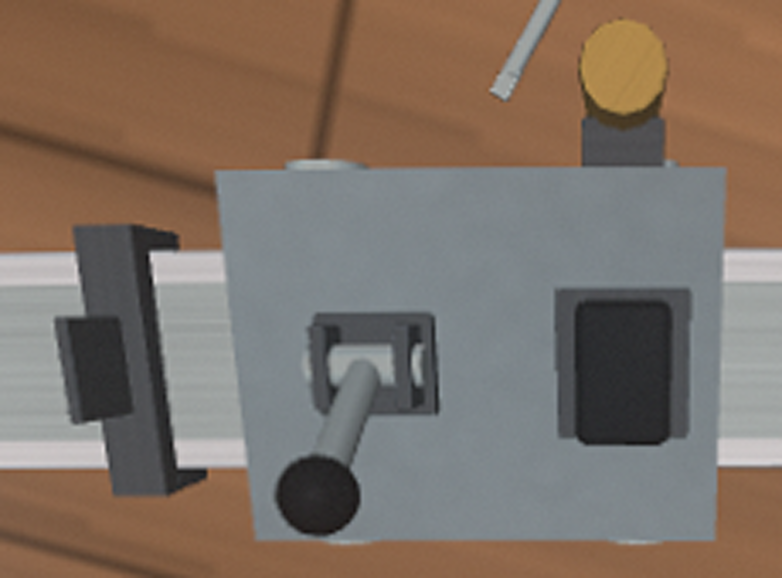

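Call:
carry_out(slide=[[0,-0.5,0],[0,-0.7,0],[0,-0.8,0],[0,-0.7,0],[0,-0.3,0.3],[0,0,0.6],[0,0,0.6],[0,0,0.5],[0,0,0.1],[0,0,0]], rotation=[[0,0,0],[0,0,0],[0,0,0],[0,0,0],[0,0,0],[0,0,0],[0,0,0],[0,0,0],[0,0,0],[0,0,0]], claw=[0,0,0,0,0,0,0,0,0,0])

```text
time_s: 14.67
eef_pos: [0.4695, 0.0114, 0.1146]
orientation: [[0.962, 0.275, -0.002], [0.275, -0.962, 0.0], [-0.002, -0.001, -1.0]]
wrist_force: [0.2, -0.4, 0.2]
opening: 0.0004
```

Call:
carry_out(slide=[[0,0,0],[0.3,0,0],[0.3,0,0],[0.3,0,0],[0.3,0,0],[0.3,0,0],[0,0,0]], rotation=[[0,0,0],[0,0,0],[0,0,0],[0,0,0],[0,0,0],[0,0,0],[0,0,0]], claw=[0,0,0,0,0,0,0])

```text
time_s: 15.25
eef_pos: [0.5076, 0.0222, 0.1154]
orientation: [[0.961, 0.275, 0.001], [0.275, -0.961, 0.0], [0.001, -0.0, -1.0]]
wrist_force: [-0.3, 0.0, -0.0]
opening: 0.0006
```

```bash
python3 -c "
from st import *
show()"
```

```text
t 15.25 tcp [0.5076 0.0222 0.1154] rail [-32.4 -18.4] Frail [-0.33  0.1  -0.03] yaw 0.2786 z [ 0.001  0.    -1.   ] op 0.0006056353657250125
```

Call:
carry_out(slide=[[0.2,0,0],[0.3,0,0],[0.3,0,0],[0.3,0,0],[0.2,0,0]], rotation=[[0,0,0],[0,0,0],[0,0,0],[0,0,0],[0,0,0]], claw=[0,0,0,0,0])

```text
time_s: 15.67
eef_pos: [0.5382, 0.0308, 0.1153]
orientation: [[0.962, 0.275, -0.0], [0.275, -0.962, 0.0], [-0.0, -0.0, -1.0]]
wrist_force: [-2.1, -1.1, -1.0]
opening: 0.0005
```

Call:
carry_out(slide=[[0.1,0,0],[0.1,0,0],[0.1,0,0]], rotation=[[0,0,0],[0,0,0],[0,0,0]], claw=[0,0,0])

```text
time_s: 15.92
eef_pos: [0.5446, 0.0326, 0.1153]
orientation: [[0.962, 0.275, -0.0], [0.275, -0.962, -0.0], [-0.0, -0.0, -1.0]]
wrist_force: [-2.4, -0.8, 0.4]
opening: 0.0006
```

```bash
python3 -c "
from st import *
show()"
```

```text
t 15.92 tcp [0.5446 0.0326 0.1153] rail [  6.  -18.5] Frail [-2.52 -0.16  0.35] yaw 0.2783 z [-0. -0. -1.] op 0.0005590956325419323
```

Call:
carry_out(slide=[[0.1,0,0],[0.1,0,0]], rotation=[[0,0,0],[0,0,0]], claw=[0,0])

```text
time_s: 16.08
eef_pos: [0.5495, 0.034, 0.1155]
orientation: [[0.962, 0.275, -0.0], [0.275, -0.962, 0.0], [-0.0, -0.0, -1.0]]
wrist_force: [-2.0, -0.9, -0.1]
opening: 0.0007
```

Call:
carry_out(slide=[[0.08,0,0],[0.08,0,0]], rotation=[[0,0,0],[0,0,0]], claw=[0,0])

```text
time_s: 16.25
eef_pos: [0.5521, 0.0347, 0.1151]
orientation: [[0.962, 0.275, -0.003], [0.275, -0.962, -0.001], [-0.003, -0.0, -1.0]]
wrist_force: [-15.7, -4.5, 6.5]
opening: 0.0006
```

```bash
python3 -c "
from st import *
show()"
```

```text
t 16.25 tcp [0.5521 0.0347 0.1151] rail [ 13.9 -18.6] Frail [-16.38  -0.06   6.46] yaw 0.2782 z [-0.003 -0.001 -1.   ] op 0.0006164085305315995
```

Call:
carry_out(slide=[[0,0,0],[-0.2,0,0],[-0.5,0,0],[-0.5,0,0],[0,0,-0.7],[0,0,-0.8],[0,0,-0.8],[0,0,-0.7],[-1,0,0],[-1,0,0]], rotation=[[0,0,0],[0,0,0],[0,0,0],[0,0,0],[0,0,0],[0,0,0],[0,0,0],[0,0,0],[0,0,0],[0,0,0]], claw=[0,0,0,0,0,0,0,0,0,0])

```text
time_s: 17.08
eef_pos: [0.4768, 0.0135, 0.1913]
orientation: [[0.961, 0.275, 0.003], [0.275, -0.961, 0.001], [0.003, 0.0, -1.0]]
wrist_force: [-0.1, -0.4, -0.4]
opening: 0.0005
```

Call:
carry_out(slide=[[-1,0,0],[-1,0,0],[-0.5,0,0],[0,0,0],[0,0,0]], rotation=[[0,0,0],[0,0,0],[0,0,0],[0,0,0],[0,0,0]], claw=[0,0,0,0,0])

```text
time_s: 17.5
eef_pos: [0.4167, -0.0041, 0.191]
orientation: [[0.962, 0.274, 0.002], [0.274, -0.962, -0.0], [0.002, 0.001, -1.0]]
wrist_force: [1.0, 1.0, 0.2]
opening: 0.0006
```

```bash
python3 - <<'E'
from st import *
show(); c=snap('scene','s5.png'); d=snap('side','d5.png')
cv2.imwrite('pics/m5.png',cv2.resize(cv2.imread('pics/s5.png')[150:290,190:420],None,fx=3.4,fy=3.4,interpolation=2))
for s in(1,-1):
  x,y,z=s*.0339,-.019,.1255; k,n=np.cos(q[2]),np.sin(q[2]); p=proj(c,[q[0]+k*x-n*y,q[1]+n*x+k*y,z])[0]; print(s,p.round(1),((p-[190,150])*3.4).round(0))
E
```

```text
t 17.5 tcp [ 0.4167 -0.0041  0.191 ] rail [-127.   -18.8] Frail [1.24 0.68 0.16] yaw 0.2779 z [ 0.002 -0.    -1.   ] op 0.0005603578114987366
1 [282.9 203.8] [316. 183.]
-1 [297.  181.8] [364. 108.]
```

View pics/m5.png

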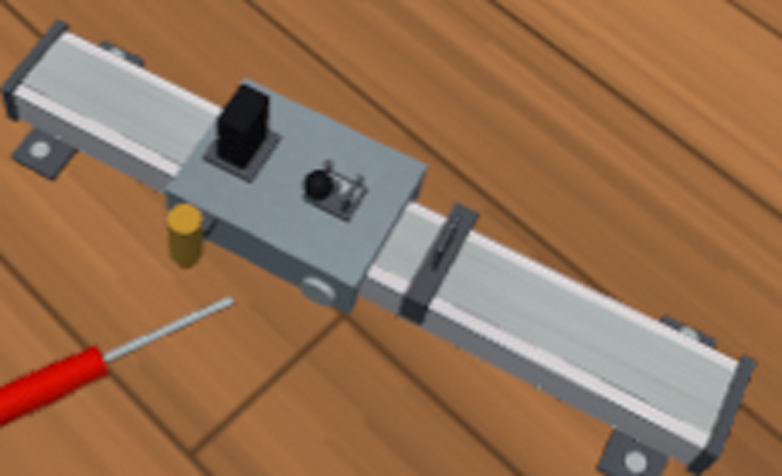

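The picture shows the ball at about (319,185). That matches the (316,183) I predicted for a lever fully over. The carriage and marker haven't moved and the gap is still there, so I'm handing in.

```bash
python3 -c "
from station import ticket
print(ticket.job_done())"
```

```text
the job is handed in; nothing more can be done
None
```

The carriage was slid to the bind, backed off about 30 mm from the marker, and its lock lever swung fully over; the job is handed in. It finished at about 17.5 s on the robot's clock, and no verdict was reported.

- **Bind:** I gripped the carriage and pushed the marker ahead at about 4 N of drag. The force rose over the last 4 mm or so. I held it at about 8.5 N, which is 4 to 5 N above free drag and well short of the damage limit.
- **Gap:** By the arm's own position, the carriage moved back 29.6 mm. The camera estimates disagreed somewhat: about 34 mm from the scene camera and about 27 mm from the wrist camera.
- **Lever:** Closed fingers pushed it against its stop, where the force jumped to about 16 N, then let go. In the last picture the ball is within about 1 pixel of where a fully swung lever should be.
- **Other checks:** The robot was clear of everything when I handed in. I never touched the tape measure, screwdriver or tin, and only the carriage touched the marker.

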